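# Lay a standing tea carton label-up in the counter bay and press it home

### The arm

A 6-joint arm with a two-finger parallel gripper is mounted at the origin on the work surface. World frame = base frame: x ahead of the robot, y to its left, z up, the work surface at z = 0. Lengths are in mm, angles in rad, forces in N, time in s.
With the tool pointing down it reaches from about 275 to 1000 mm from the base axis. Payload 8.4 kg.
Tool frame: the origin (TCP) lies between the finger pads; the fingertips stand 22 mm ahead of it and the grasp point (between the pads) lies 3 mm ahead of it; z points along the fingers, y is the line along which they close (so a half turn about z gives the same grasp; the last joint's range is limited). The gripper opens to 85 mm and grips with 20 to 120 N. Pads are 22 mm wide; open, the fingers measure 114 mm over their backs; the gripper's body (76 mm by 85 mm) begins 54 mm behind the grasp point. The pads swing forward as they close: fully open they stand 13 mm farther back than shut.
Start: joints at [1.2, 0.353, 1.633, -0, 1.155, -0.002], TCP at [225.309, 582.979, 253.281] pointing down, gripper open.
Joint ranges: [-2.63, 2.63], [-0.92, 2.1], [0.06, 2.66], [-1.3, 4.44], [0, 2.69], [-3.02, 3.02]. Speed limits (rad/s): [2.22, 2.22, 2.79, 3.14, 3.14, 3.14].

### API

Orientations are given as [roll, pitch, yaw] about the fixed x, y, z axes, in that order (R = Rz(yaw) Ry(pitch) Rx(roll)).
In Python, from rig import r, grab_frame gives the robot as it stands.
- The arm moves only by the shell command python3 -m inch 'ROWS' [FORCE]. ROWS is JSON, a list of rows, each a list of 7 numbers: the turn, a rotation vector about the tool's x, y, z as a fraction of full scale, then the shift along the tool's x, y, z as a fraction of full scale, then the closure, from 0 (fully open) to 1 (shut). In form: [[rx, ry, rz, dx, dy, dz, fingers], ...]. A call has 1 to 8 rows; each row shifts and turns the commanded pose from where the row before left it, along the tool's axes as they then stand; what a row does not reach is not made up. Full scale, the value 1, is 2.5 cm for a shift and pi rad for a turn. A row lasts 1/12 s, in which the tool goes at most 41.7 mm and 7.16 degrees, less where a joint would pass 70% of its speed; a pose out of reach is approached as far as the arm can. A call with a number of a shift or a turn outside -1 to 1 is refused whole. A call with a gripper value outside its range is refused whole. The fingers move at their own pace and stop on an object; FORCE is the grip in N (left out, the last holds). Time passes only in rows, so rows that do not move let the fingers close. It gives the time, the measured TCP pose, the force, the opening and the grip force at its end, in the units of the state.
- r.sense(): the state, without advancing time (a new reading comes with each control period).
- grab_frame(name): name is "scene" or "top" or "wrist"; returns a dict with "pixels" (420x560x3 uint8, red, green, blue), "z_map" (420x560 float32, mm along the optical axis (not along the pixel's ray), 0 where there is no reading), "vertical_fov" (degrees; the focal length in pixels is half the picture's height over the tangent of half this angle, whatever the lens; pixels are square), "cx", "cy" (the principal point, pixels), "cam_to_world" (4x4, takes a point from camera to world coordinates). Camera axes: x right, y down, z forward; pixel columns grow to the right and rows downward; lengths in mm; the calibration is good to about 2 mm. A picture is of the moment at which its call begins.
- r.sign_off(): hands the job in; it is judged then, once.
The state is a dict: "clock": time; "qpos": joint angles; "qvel": joint speeds; "joint_efforts": joint torques, N m; "eef_pos": TCP position; "tcp_rot": TCP orientation; "contact_force": force on the tool from outside, world axes, zero at the start; "wrist_torque": the same for the moment, N m; "opening": opening from 0.0 (shut) to 1.0 (fully open); "grasp_force": force on a finger pad.
Only numpy, scipy, OpenCV 4.12 (cv2) and the standard library are available. Lean on these libraries where they do the work, as an engineer would, in place of code of your own. Each camera call takes 0.05 s, during which the arm holds its last target. There are 200 camera calls.

### The job

Push the standing green carton over (do not pick it up while it stands) so that it lies with its orange label on top. Keeping it low, bring it into the yellow-outlined bay, centred and square with its long side along the bay, and press its end home against the red sprung stop with a firm, gentle push of about 8 N for a second, never ramming it. Let go and leave it lying there against the stop, with the jar, the tin and the bowl left alone.

Things in the scene. Friction and masses are not known exactly. Their poses are not given: they have to be found in the camera images.
- carton_center (a point): Centre of a rigid green carton, 0.24 to 0.48 kg, starts standing: 50 mm deep (its x), 56 mm wide (y), 170 mm tall (z, up while standing; centre 85 mm above the counter). Its -x face carries the orange label (folded 18 mm over the top) and starts turned roughly to the robot. Lying label up, its x axis points straight down, it is 50 mm high and 56 mm across, and its centre is 25 mm up.
- label (a point): Point on the middle of the label face, 140 mm above the foot, 25 mm from the carton's centre plane; axes as the carton's. Pushed there along the carton's own +x the standing carton tips with 0.5 to 1.5 N, falls by itself once this point has moved about 45 mm, and comes down label up.
- bay: Parking bay for one lying carton, origin at counter height on its centre line; x runs along the bay towards the stop, y across, z up. Yellow lines outline it from x = -75 to 130 mm, 90 mm apart. At the +x end stands the stop: a red pad 90 mm wide, 3 to 43 mm high, face square to x, sprung along x at 1.5 N per mm, 16 mm of travel. Sliding the carton along the counter takes 1 to 4 N more.
- stop_near (a point): Nearest place the red pad's free face can stand, 110 mm along the bay's x from its origin; axes as the bay's. The pad's carriage is clamped afresh each time, so the face is 0 to 40 mm further along x, not measured: find it by feel or sight. A push of 5 to 14 N kept up for half a second seats the carton; over 16 N damages the stop. On release the spring backs it off some mm until friction holds.
- jar: Bystander: amber jar with a red cap, 52 mm across, 100 mm tall, origin at the centre of its underside. Not to be moved.
- tin: Bystander: round tin, 64 mm across, 90 mm tall, origin at the centre of its underside. Not to be moved.
- bowl: Bystander: steel bowl, 100 mm across, 35 mm tall, origin at the centre of its underside. Not to be moved.

How it is judged (in metres and radians):
On the way, in this order (a step that is already met when the one before it is completed fails the run):
1. the carton lies on the counter with its label on top (angle between carton_center's own x axis and vertical above 3.02 rad and height (world z) of carton_center below 0.03 m), for 0.2 s.
2. the carton, lying label up in the bay, is pressed against the stop with 5 to 14 N for half a second (contact force between carton and bay between 5 and 14 N and angle between carton_center's own x axis and vertical above 2.95 rad and y of carton_center in the frame of bay between -0.015 and 0.015 m), for 0.5 s.
At the end, for the whole second after the job is handed in: The carton lies flat on the counter, label on top (within 0.12 rad), its centre within 15 mm of the bay's centre line, its long axis within 0.09 rad of the bay's, its end resting against the stop pad (contact over 0.2 N), released and at rest (all of step 1 and y of carton_center in the frame of bay between -0.015 and 0.015 m and angle between the z axis of carton_center and the x axis of bay, either way round below 0.09 rad and contact force between carton and bay above 0.2 N and linear speed of carton below 0.01 m/s); the robot touches nothing.
It fails at once if the stop is rammed: more than 16 N between carton and stop (contact force between carton and bay above 16 N).
It fails at once if the robot itself pushes the stop with more than 16 N (contact force between any of the arm, the fingers and bay above 16 N).
It fails at once if the carton is picked up standing or carried high (centre above 150 mm) (height (world z) of carton_center above 0.15 m).
It fails at once if the jar, the tin or the bowl is moved over 20 mm (distance of any of jar, tin, bowl from where it was at the start of the episode above 0.02 m).
It also fails if it takes over 67 s, if anything falls off the work surface, if the arm or the gripper's body presses on something with over 40 N, if the wrist force passes 120 N, or if a joint passes its speed limit or range.

## Working session

There is one attempt and no reset: what is moved stays moved. The work goes in short steps, Python scripts to look and compute and a shell command to move; the robot and the scene stay as the last step left them, time stands still between calls to the robot, and variables do not carry over. Pictures are saved under pics/ and viewed, at most 10 in all, crops included, and the job is handed in when it is done.

```bash
ls; mkdir -p pics; python3 - <<'E'
from rig import r, grab_frame
import cv2,numpy as np
s=r.sense();print({k:np.round(v,3).tolist() for k,v in s.items()})
ims=[]
for n in("scene","top"):
    f=grab_frame(n);np.savez('f_'+n,**f);ims.append(f['pixels'][...,::-1])
    print(n,f['vertical_fov'],f['cx'],f['cy'],np.round(f['cam_to_world'],3).tolist())
    cv2.imwrite(f'pics/{n}.png',ims[-1])
E
```

```text
pics
{'clock': 0.0, 'qpos': [1.2, 0.354, 1.634, 0.0, 1.155, -0.002], 'qvel': [-0.002, 0.001, 0.001, -0.0, -0.0, 0.001], 'joint_efforts': [0.003, -60.527, -34.206, 0.0, 0.01, 0.0], 'eef_pos': [225.157, 582.558, 252.558], 'tcp_rot': [-3.14, -0.0, 2.773], 'contact_force': [0.045, -0.57, -0.055], 'wrist_torque': [0.031, 0.008, -0.007], 'grasp_force': 0.0, 'opening': 1.001}
scene 43.555852702348325 281.15421703832374 211.7016861912153 [[0.786, 0.537, -0.307, 1101.997], [0.619, -0.671, 0.408, -608.509], [0.013, -0.51, -0.86, 1362.32], [0.0, 0.0, 0.0, 1.0]]
top 54.75146302685957 284.7164721245587 211.98086475669442 [[0.015, -0.989, 0.149, 474.672], [-1.0, -0.017, -0.009, 10.558], [0.012, -0.149, -0.989, 1102.079], [0.0, 0.0, 0.0, 1.0]]
```

View pics/scene.png

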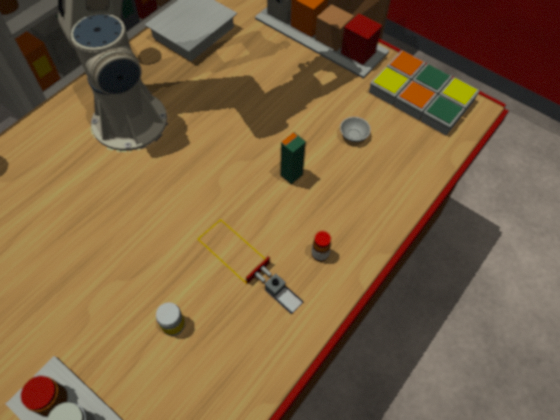

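View pics/top.png

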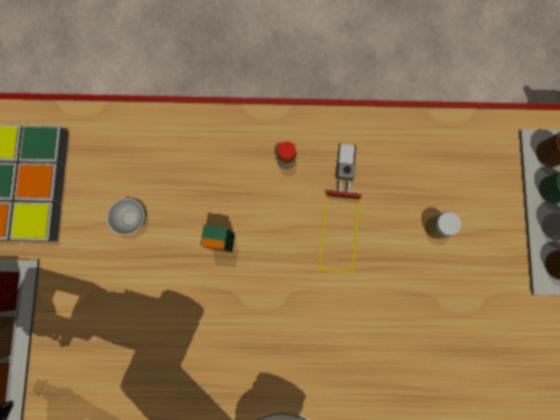

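The top view shows the carton's top face (orange/green) at about (215,237), the bay outline from (320,200) to (357,270), the red pad at (343,194), the jar cap at (287,151), the tin at (448,224) and the bowl at (126,217). The scene view agrees.

```bash
cat > h.py <<'E'
import numpy as np,cv2
def cast(f,uv,z):
    F=210/np.tan(np.radians(float(f['vertical_fov']))/2);T=np.array(f['cam_to_world'])
    uv=np.atleast_2d(np.asarray(uv,float))
    d=np.c_[(uv[:,0]-f['cx'])/F,(uv[:,1]-f['cy'])/F,np.ones(len(uv))]@T[:3,:3].T
    return T[:3,3]+d*((z-T[2,3])/d[:,2])[:,None]
def cloud(f):
    F=210/np.tan(np.radians(float(f['vertical_fov']))/2);T=np.array(f['cam_to_world']);Z=np.array(f['z_map'])
    v,u=np.mgrid[:420,:560];P=np.stack([(u-f['cx'])/F*Z,(v-f['cy'])/F*Z,Z],-1)
    return P@T[:3,:3].T+T[:3,3]
def hsv(f): return cv2.cvtColor(np.array(f['pixels']),cv2.COLOR_RGB2HSV)
E
python3 - <<'E'
from h import *
f=dict(np.load('f_top.npz'));H=hsv(f);P=cloud(f)
def box(u0,v0,u1,v1):
    m=np.zeros((420,560),bool);m[v0:v1,u0:u1]=1;return m
h,s,v=[H[...,i].astype(int) for i in range(3)]
# carton top by depth
m=box(190,215,245,260)&(P[...,2]>155);p=P[m];print('top pts',m.sum(),p.mean(0))
R=cv2.minAreaRect(p[:,:2].astype(np.float32));print('rect',R)
o=m&(h<20)&(s>150);g=m&(h>50)&(h<100);print('orange',P[o].mean(0),o.sum(),'green',P[g].mean(0),g.sum())
d=P[g].mean(0)-P[o].mean(0);print('yaw +x',np.arctan2(d[1],d[0]))
# bay yellow
y=box(305,196,370,285)&(h>=20)&(h<=32)&(s>170)
vv,uu=np.nonzero(y);w=cast(f,np.c_[uu,vv],0)
R=cv2.minAreaRect(w[:,:2].astype(np.float32));print('bay',y.sum(),R,cv2.boxPoints(R).tolist())
for sgn in(0,1):
    pass
cv2.imwrite('m.png',y*255)
rd=box(315,180,370,205)&((h<8)|(h>172))&(s>150)
q=P[rd];print('pad',rd.sum(),q.min(0),q.max(0)); vv,uu=np.nonzero(rd);w=cast(f,np.c_[uu,vv],43);print(cv2.minAreaRect(w[:,:2].astype(np.float32)),cv2.boxPoints(cv2.minAreaRect(w[:,:2].astype(np.float32))).tolist())
for n,b,z in(('jar',(270,130,305,170),90),('tin',(425,200,470,245),80),('bowl',(100,190,155,240),20)):
    q=P[box(*b)&(P[...,2]>z)];print(n,(q.min(0)+q.max(0))/2,np.ptp(q,0))
E
```

```text
top pts 564 [555.73205465 162.11421255 183.00877216]
rect ((535.3439331054688, 98.42166137695312), (205.21815490722656, 59.0755615234375), 71.43323516845703)
orange [540.50598851 165.77839171 174.97567493] 185 green [565.97233689 161.09887824 169.95085634] 277
yaw +x -0.181725595053329
bay 490 ((583.077880859375, -148.34185791015625), (98.07825469970703, 205.15301513671875), 84.8918228149414) [[476.54248046875, -188.0531768798828], [680.8807373046875, -206.3192596435547], [689.61328125, -108.63053894042969], [485.2750244140625, -90.36445617675781]]
pad 104 [ 681.16112066 -197.20524584   18.26697808] [ 693.53227427 -114.17938789   46.82652146]
((685.4646606445312, -155.36260986328125), (83.16105651855469, 9.905885696411133), 84.55534362792969) [[676.5887451171875, -196.28558349609375], [686.449951171875, -197.22549438476562], [694.340576171875, -114.43963623046875], [684.4793701171875, -113.49972534179688]]
jar [643.14992567  -1.04441898 596.74380633] [ 336.95623099   43.65453286 1010.67122409]
tin [ 554.9388502  -216.32901317  591.08150733] [ 160.53408004  453.77434512 1021.9958221 ]
bowl [570.74042428 241.2787004  561.05092006] [ 192.1372282   461.44108202 1082.05699663][ WARN:0@0.077] global loadsave.cpp:1063 imwrite_ Unsupported depth image for selected encoder is fallbacked to CV_8U.
```

```bash
python3 - <<'E'
from h import *
f=dict(np.load('f_top.npz'));H=hsv(f);P=cloud(f)
h,s,v=[H[...,i].astype(int) for i in range(3)]
V=np.array(f['z_map'])>0
def box(u0,v0,u1,v1):
    m=np.zeros((420,560),bool);m[v0:v1,u0:u1]=1;return m&V
m=box(190,215,245,260);q=(P[...,2]>155)&(P[...,2]<185)&m
vv,uu=np.nonzero(q);w=cast(f,np.c_[uu,vv],170)[:,:2].astype(np.float32);R=cv2.minAreaRect(w);print('carton top',R,w.mean(0),cv2.boxPoints(R).tolist())
o=q&(h<20)&(s>150);vv,uu=np.nonzero(o);w=cast(f,np.c_[uu,vv],170)[:,:2].astype(np.float32);R=cv2.minAreaRect(w);print('orange',R,w.mean(0),cv2.boxPoints(R).tolist())
for n,b,z in(('jar',(270,130,305,170),100),('tin',(425,200,470,245),90),('bowl',(100,190,155,240),35)):
    k=box(*b)&(P[...,2]>z-12)&(P[...,2]<z+15);vv,uu=np.nonzero(k);w=cast(f,np.c_[uu,vv],z);print(n,(w.min(0)+w.max(0))/2,np.ptp(w,0))
E
```

```text
carton top ((557.02978515625, 164.2058868408203), (57.831539154052734, 50.7287712097168), 83.81842803955078) [556.88257 164.26796] [[528.69921875, 138.18948364257812], [579.133056640625, 132.72702026367188], [585.3603515625, 190.2222900390625], [534.926513671875, 195.68475341796875]]
orange ((541.039794921875, 166.555419921875), (51.972740173339844, 18.428688049316406), 83.81842803955078) [540.864   166.61308] [[529.080810546875, 141.71234130859375], [547.40234375, 139.72793579101562], [552.998779296875, 191.39849853515625], [534.67724609375, 193.38290405273438]]
jar [786.57582842  -1.05953319 100.        ] [4.78108134e+01 4.37064011e+01 2.27373675e-13]
tin [ 605.37124439 -410.77959848   90.        ] [5.88022412e+01 6.38001326e+01 2.27373675e-13]
bowl [618.25216053 423.45715385  35.        ] [96.44780138 97.70541998  0.        ]
```

The carton stands at (557,164) with yaw -0.108. The bay origin is about (556,-146) with yaw -0.089, and the pad face sits near bay x = 125. I'll turn the tool, close the fingers and go behind the label.

```bash
python3 -m inch '[[0,0,-0.0277,0,0,0,1],[0,0,-0.0277,0,0,0,1],[0,0,-0.0277,0,0,0,1],[0,0,0,-0.72,-0.95,0.25,1],[0,0,0,-0.72,-0.95,0.25,1],[0,0,0,-0.72,-0.95,0.25,1],[0,0,0,-0.72,-0.95,0.25,1],[0,0,0,-0.72,-0.95,0.25,1]]'; python3 -m inch '[[0,0,0,-0.72,-0.95,0.25,1],[0,0,0,-0.72,-0.95,0.25,1],[0,0,0,-0.72,-0.95,0.25,1],[0,0,0,-0.72,-0.95,0.25,1],[0,0,0,-0.72,-0.95,0.25,1],[0,0,0,-0.72,-0.95,0.25,1],[0,0,0,-0.72,-0.95,0.25,1],[0,0,0,-0.72,-0.95,0.25,1]]'; python3 -m inch '[[0,0,0,-0.72,-0.95,0.25,1],[0,0,0,-0.72,-0.95,0.25,1],[0,0,0,-0.72,-0.95,0.25,1],[0,0,0,0,0,0,1],[0,0,0,0,0,0,1]]'
```

```text
clock: 0.77
eef_pos: [302.3, 453.8, 221.4]
tcp_rot: [-3.141, -0.0, 3.034]
contact_force: [1.0, 0.0, 0.3]
opening: -0.0
grasp_force: 0.0
clock: 1.43
eef_pos: [425.1, 249.4, 171.6]
tcp_rot: [-3.141, -0.0, 3.034]
contact_force: [0.2, -0.3, -0.8]
opening: -0.002
grasp_force: 0.0
clock: 1.85
eef_pos: [470.9, 172.9, 152.7]
tcp_rot: [-3.141, -0.001, 3.031]
contact_force: [-0.5, -0.7, 0.6]
opening: -0.001
grasp_force: 0.0
```

```bash
python3 -m inch '[[0,0,0,-0.8,0,0,1],[0,0,0,-0.6,0,0,1],[0,0,0,-0.25,0,0,1],[0,0,0,-0.25,0,0,1],[0,0,0,-0.25,0,0,1],[0,0,0,-0.25,0,0,1],[0,0,0,-0.25,0,0,1],[0,0,0,-0.25,0,0,1]]'; python3 -m inch '[[0,0,0,-0.25,0,0,1],[0,0,0,-0.25,0,0,1],[0,0,0,-0.25,0,0,1]]'; python3 - <<'E'
from rig import grab_frame
from h import *
f=grab_frame('scene');cv2.imwrite('pics/s2.png',cv2.resize(np.ascontiguousarray(f['pixels'][80:300,180:420,::-1]),None,fx=2,fy=2))
E
```

```text
clock: 2.52
eef_pos: [542.7, 166.7, 153.2]
tcp_rot: [-3.141, -0.0, 3.034]
contact_force: [0.2, -0.4, 0.7]
opening: -0.001
grasp_force: 0.2
clock: 2.77
eef_pos: [562.0, 164.3, 153.1]
tcp_rot: [-3.141, -0.0, 3.034]
contact_force: [-0.2, 0.5, 0.8]
opening: 0.002
grasp_force: 0.0
```

View pics/s2.png

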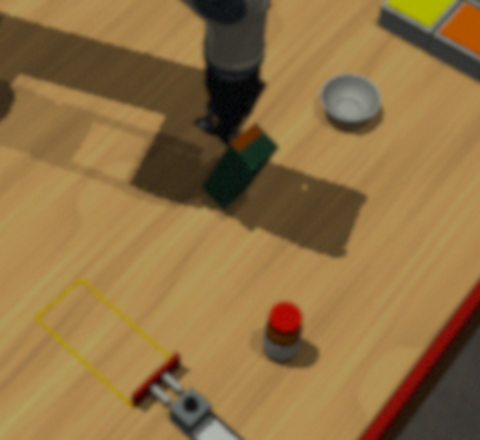

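The carton is tipping away from the robot: its top is at about (255,140) in this crop and the label is up. I'll keep pushing.

```bash
python3 -m inch '[[0,0,0,-0.25,0,0,1],[0,0,0,-0.25,0,0,1],[0,0,0,-0.25,0,0,1],[0,0,0,-0.25,0,0,1],[0,0,0,0,0,0,1],[0,0,0,0,0,0,1],[0,0,0,0,0,0,1],[0,0,0,0,0,0,1]]';  python3 -m inch '[[0,0,0,0.4,0,-0.5,1],[0,0,0,0.8,0,-0.5,1],[0,0,0,0.8,0,0,0.5],[0,0,0,0.8,0,0,0],[0,0,0,0.8,0,0,0],[0,0,0,0,0,0,0]]'; cat > car.py <<'E'
from rig import grab_frame
from h import *
import sys
f=grab_frame('top');np.savez('f_top2',**f);H=hsv(f);P=cloud(f)
h,s,v=[H[...,i].astype(int) for i in range(3)]
u0,v0,u1,v1=map(int,sys.argv[1:5])
m=np.zeros((420,560),bool);m[v0:v1,u0:u1]=1
o=(m&(h<16)&(s>200)&(P[...,2]>25)&(P[...,2]<75)).astype(np.uint8)
o=cv2.morphologyEx(o,cv2.MORPH_OPEN,np.ones((3,3)));n,L,st,_=cv2.connectedComponentsWithStats(o);k=1+np.argmax(st[1:,4])
vv,uu=np.nonzero(L==k);w=cast(f,np.c_[uu,vv],50)[:,:2].astype(np.float32);R=cv2.minAreaRect(w);b=cv2.boxPoints(R)
e=max(b[1]-b[0],b[2]-b[1],key=np.linalg.norm);e=e*np.sign(e[0])
print(len(w),R,'yaw',np.arctan2(e[1],e[0]),'z',np.median(P[L==k][:,2]))
cv2.imwrite('pics/'+sys.argv[5],cv2.resize(np.ascontiguousarray(f['pixels'][100:300,100:400,::-1]),None,fx=2,fy=2))
E
python3 car.py 170 120 300 290 t2.png
```

```text
clock: 3.48
eef_pos: [586.0, 161.7, 153.2]
tcp_rot: [-3.141, -0.0, 3.034]
contact_force: [-0.6, 0.6, -0.8]
opening: 0.002
grasp_force: 0.0
clock: 3.98
eef_pos: [493.0, 171.3, 178.0]
tcp_rot: [-3.141, -0.003, 3.035]
contact_force: [0.3, -0.0, 0.1]
opening: 0.565
grasp_force: 0.0
208 ((629.3563842773438, 168.55831909179688), (56.024009704589844, 28.683895111083984), 2.115307569503784) yaw 0.036918826 z 50.32120436870753
```

View pics/t2.png

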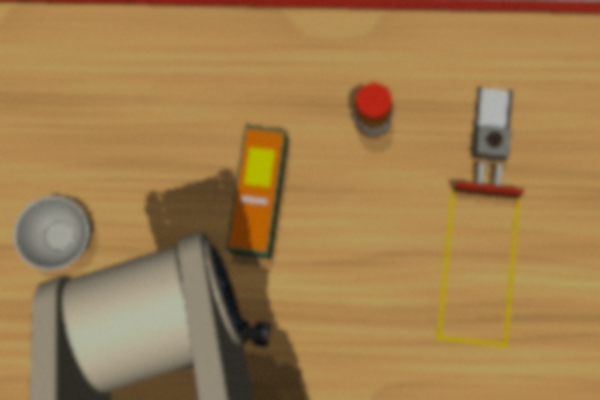

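The carton is lying label up at crop (258,190), full-image (229,195). I'll measure it by its height.

```bash
cat > car2.py <<'E'
from h import *
import sys
def top(f,u0,v0,u1,v1):
    P=cloud(f);H=hsv(f);m=np.zeros((420,560),np.uint8);m[v0:v1,u0:u1]=1
    m&=((P[...,2]>40)&(P[...,2]<60)&(H[...,1]>100)).astype(np.uint8)
    m=cv2.morphologyEx(m,cv2.MORPH_OPEN,np.ones((3,3)));n,L,st,_=cv2.connectedComponentsWithStats(m);k=1+np.argmax(st[1:,4])
    vv,uu=np.nonzero(L==k);w=cast(f,np.c_[uu,vv],50)[:,:2].astype(np.float32);R=cv2.minAreaRect(w);b=cv2.boxPoints(R)
    e=max(b[1]-b[0],b[2]-b[1],key=np.linalg.norm);e=e*np.sign(e[0])
    return np.array(R[0]),np.array(R[1]),np.arctan2(e[1],e[0]),w.mean(0)
E
python3 - <<'E'
from car2 import *
print(top(dict(np.load('f_top2.npz')),205,155,250,235))
E
```

```text
(array([680.03637695, 151.3039856 ]), array([ 56.93886185, 170.0917511 ]), np.float32(-0.1098412), array([679.9372 , 151.54236], dtype=float32))
```

```bash
python3 -m inch '[[0,0,0,-0.94,0,0,0],[0,0,0,-0.94,0,0,0],[0,0,0,-0.94,0,0,0],[0,0,0,-0.94,0,0,0],[0,0,0,-0.94,0,0,0],[0,0,0,-0.94,0,0,0],[0,0,0,-0.94,0,0,0],[0,0,0,-0.94,0,0,0]]'; python3 -m inch '[[0,0,0,0,0,0.85,0],[0,0,0,0,0,0.85,0],[0,0,0,0,0,0.85,0],[0,0,0,0,0,0.85,0],[0,0,0,0,0,0.85,0],[0,0,0,0,0,0.85,0],[0,0,0,0,0,0.8,0],[0,0,0,0,0,0,0]]'; python3 -m inch '[[0,0,0,0,0,0,1],[0,0,0,0,0,0,1],[0,0,0,0,0,0,1],[0,0,0,0,0,0,1],[0,0,0,0,0,0,1],[0,0,0,0,0,0,1]]' 30
```

```text
clock: 4.7
eef_pos: [685.6, 150.8, 178.2]
tcp_rot: [3.142, 0.0, 3.034]
contact_force: [1.1, 0.2, -0.0]
opening: 1.003
grasp_force: 0.0
clock: 5.37
eef_pos: [681.7, 150.4, 26.3]
tcp_rot: [-3.14, -0.006, 3.034]
contact_force: [-1.1, -0.5, -0.8]
opening: 1.002
grasp_force: 0.0
clock: 5.87
eef_pos: [685.0, 151.3, 32.4]
tcp_rot: [3.141, 0.003, 3.034]
contact_force: [0.1, -0.4, 6.7]
opening: 0.651
grasp_force: 35.0
```

```bash
python3 -m inch '[[0,0,0,0,0,-0.4,1],[0,0,0,0,0,0,1],[0,0,0,0.3,-0.4,0,1],[0,0,0,0.56,-0.8,0,1],[0,0,0,0.56,-0.9,0,1],[0,0,0,0.56,-0.9,0,1],[0,0,0,0.56,-0.9,0,1],[0,0,0,0.52,-0.9,0,1]]'; python3 -m inch '[[0,0,0,0,-0.9,0,1],[0,0,0,0,-0.9,0,1],[0,0,0,0,-0.9,0,1],[0,0,0,0,-0.9,0,1],[0,0,0,0,-0.9,0,1],[0,0,0,0,-0.9,0,1],[0,0,0,0,-0.8,0,1],[0,0,0,0,-0.8,0,1]]'; python3 -m inch '[[0,0,-0.006,0,-0.5,0,1],[0,0,0,0,0,0,1],[0,0,0,0,0,0,1],[0,0,0,0,0,0,1]]'; python3 - <<'E'
from rig import grab_frame,r
from car2 import *
f=grab_frame('scene');cv2.imwrite('pics/s3.png',cv2.resize(np.ascontiguousarray(f['pixels'][180:320,150:350,::-1]),None,fx=3,fy=3))
f=grab_frame('top');np.savez('f_top3',**f);cv2.imwrite('pics/t3.png',cv2.resize(np.ascontiguousarray(f['pixels'][140:300,280:440,::-1]),None,fx=3,fy=3))
E
```

```text
clock: 6.53
eef_pos: [593.4, 39.4, 40.7]
tcp_rot: [-3.141, -0.001, 3.034]
contact_force: [-0.6, -0.5, -3.4]
opening: 0.654
grasp_force: 34.1
clock: 7.2
eef_pos: [575.5, -134.9, 40.8]
tcp_rot: [3.142, -0.0, 3.034]
contact_force: [0.9, 0.2, -3.7]
opening: 0.649
grasp_force: 34.0
clock: 7.53
eef_pos: [574.5, -145.8, 40.7]
tcp_rot: [3.141, -0.0, 3.052]
contact_force: [0.4, -0.2, -3.3]
opening: 0.655
grasp_force: 34.0
```

View pics/t3.png

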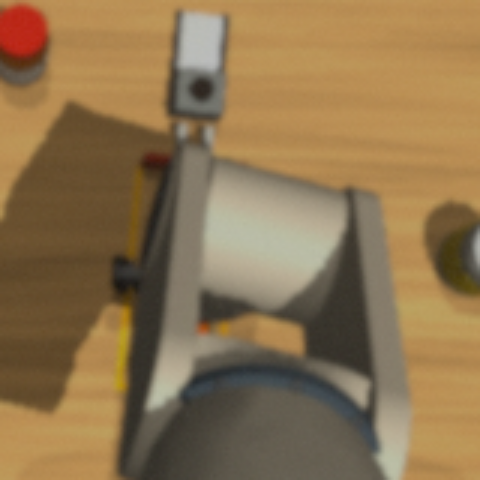

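View pics/s3.png

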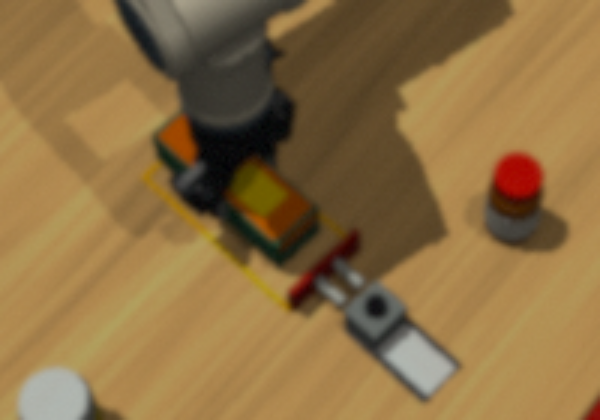

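The carton is held in the bay, level and about 20–25 mm short of the pad. It is roughly square with the yellow lines, near (240,200) in the scene crop. I'll lower it gently and look at the force.

```bash
python3 -m inch '[[0,0,0,0,0,0.1,1],[0,0,0,0,0,0.1,1],[0,0,0,0,0,0.06,1],[0,0,0,0,0,0,1],[0,0,0,0,0,0,1]]'; python3 -m inch '[[0,0,0,0,0,0.06,1],[0,0,0,0,0,0,1],[0,0,0,0,0,0,1]]'; python3 -m inch '[[0,0,0,-0.1,0,0,1],[0,0,0,-0.1,0,0,1],[0,0,0,-0.1,0,0,1],[0,0,0,-0.1,0,0,1],[0,0,0,-0.1,0,0,1],[0,0,0,0,0,0,1],[0,0,0,0,0,0,1]]'
```

```text
clock: 8.05
eef_pos: [574.5, -146.1, 34.0]
tcp_rot: [3.142, -0.0, 3.053]
contact_force: [-0.8, 0.1, -3.6]
opening: 0.653
grasp_force: 34.0
clock: 8.3
eef_pos: [574.6, -146.3, 32.7]
tcp_rot: [3.142, -0.0, 3.053]
contact_force: [-0.6, 0.4, -3.6]
opening: 0.652
grasp_force: 34.0
clock: 8.88
eef_pos: [587.3, -147.4, 32.8]
tcp_rot: [-3.142, 0.0, 3.053]
contact_force: [-0.5, -0.8, -2.9]
opening: 0.654
grasp_force: 34.0
```

```bash
python3 -m inch '[[0,0,0,0,0,0.04,1],[0,0,0,0,0,0,1],[0,0,0,0,0,0,1]]' | grep -E 'eef|contact'; python3 -m inch '[[0,0,0,0,0,0.04,1],[0,0,0,0,0,0,1],[0,0,0,0,0,0,1]]' | grep -E 'eef|contact'; python3 -m inch '[[0,0,0,-0.1,0,0,1],[0,0,0,-0.1,0,0,1],[0,0,0,0,0,0,1],[0,0,0,0,0,0,1]]'| grep -E 'eef|contact'
```

```text
eef_pos: [587.2, -147.4, 32.4]
contact_force: [-3.5, 0.2, 5.6]
eef_pos: [587.2, -147.5, 32.4]
contact_force: [-7.7, 1.1, 18.1]
eef_pos: [591.1, -147.8, 32.3]
contact_force: [-10.9, 1.4, 20.3]
```

The carton is pressing on the counter at z = 32.4, so I'll back up slightly to take the load off.

```bash
python3 -m inch '[[0,0,0,0,0,-0.06,1],[0,0,0,0,0,0,1],[0,0,0,0,0,0,1]]' | grep -E 'eef|contact'; python3 -m inch '[[0,0,0,-0.06,0,0,1],[0,0,0,0,0,0,1],[0,0,0,0,0,0,1]]' | grep -E 'eef|contact'
```

```text
eef_pos: [592.2, -147.9, 32.4]
contact_force: [-0.9, -0.5, 2.9]
eef_pos: [593.3, -148.0, 32.3]
contact_force: [-3.7, 0.4, 5.3]
```

```bash
python3 -m inch '[[0,0,0,0,0,-0.025,1],[0,0,0,0,0,0,1],[0,0,0,0,0,0,1]]' | grep -E 'eef|contact'; for i in 1; do python3 -m inch '[[0,0,0,-0.06,0,0,1],[0,0,0,0,0,0,1],[0,0,0,0,0,0,1]]' | grep -E 'eef|contact'; done; python3 -m inch '[[0,0,0,-0.06,0,0,1],[0,0,0,0,0,0,1],[0,0,0,0,0,0,1]]' | grep -E 'eef|contact';python3 -m inch '[[0,0,0,-0.06,0,0,1],[0,0,0,0,0,0,1],[0,0,0,0,0,0,1]]' | grep -E 'eef|contact'
```

```text
eef_pos: [593.6, -148.0, 32.5]
contact_force: [-0.5, -0.7, -4.1]
eef_pos: [595.2, -148.1, 32.7]
contact_force: [0.4, -0.3, -3.9]
eef_pos: [596.7, -148.3, 32.9]
contact_force: [0.7, -0.7, -5.0]
eef_pos: [598.2, -148.4, 33.0]
contact_force: [-0.3, -0.8, -4.2]
```

```bash
python3 -m inch '[[0,0,0,-0.06,0,0,1],[0,0,0,0,0,0,1],[0,0,0,0,0,0,1]]' | grep -E 'eef|contact'; python3 -m inch '[[0,0,0,-0.06,0,0,1],[0,0,0,0,0,0,1],[0,0,0,0,0,0,1]]' | grep -E 'eef|contact';python3 -m inch '[[0,0,0,-0.06,0,0,1],[0,0,0,0,0,0,1],[0,0,0,0,0,0,1]]' | grep -E 'eef|contact'
```

```text
eef_pos: [599.7, -148.6, 32.9]
contact_force: [-0.2, 0.0, -3.6]
eef_pos: [601.2, -148.7, 32.9]
contact_force: [1.2, -0.1, -4.5]
eef_pos: [602.7, -148.8, 32.9]
contact_force: [0.1, 0.1, -3.8]
```

```bash
python3 -m inch '[[0,0,0,-0.06,0,0,1],[0,0,0,0,0,0,1],[0,0,0,0,0,0,1]]' | grep -E 'eef|contact'; python3 -m inch '[[0,0,0,-0.06,0,0,1],[0,0,0,0,0,0,1],[0,0,0,0,0,0,1]]' | grep -E 'eef|contact';python3 -m inch '[[0,0,0,-0.06,0,0,1],[0,0,0,0,0,0,1],[0,0,0,0,0,0,1]]' | grep -E 'eef|contact'
```

```text
eef_pos: [604.2, -148.9, 32.9]
contact_force: [0.0, -0.3, -3.7]
eef_pos: [605.6, -149.1, 32.9]
contact_force: [-0.2, 0.3, -4.4]
eef_pos: [606.7, -149.1, 32.8]
contact_force: [-1.5, -0.4, -2.5]
```

Contact has started at about x = 606. I'll go on in small steps.

```bash
python3 -m inch '[[0,0,0,-0.06,0,0,1],[0,0,0,0,0,0,1],[0,0,0,0,0,0,1]]' | grep -E 'eef|contact'; python3 -m inch '[[0,0,0,-0.06,0,0,1],[0,0,0,0,0,0,1],[0,0,0,0,0,0,1]]' | grep -E 'eef|contact'
```

```text
eef_pos: [608.1, -149.3, 32.8]
contact_force: [-4.0, -0.2, -2.3]
eef_pos: [609.4, -149.3, 32.7]
contact_force: [-5.9, 0.3, -1.5]
```

```bash
python3 -m inch '[[0,0,0,-0.06,0,0,1],[0,0,0,0,0,0,1],[0,0,0,0,0,0,1]]' | grep -E 'eef|contact'; python3 -m inch '[[0,0,0,-0.02,0,0,1],[0,0,0,0,0,0,1],[0,0,0,0,0,0,1],[0,0,0,0,0,0,1],[0,0,0,0,0,0,1],[0,0,0,0,0,0,1],[0,0,0,0,0,0,1]]' | grep -E 'eef|contact|rot'
```

```text
eef_pos: [610.4, -149.4, 32.7]
contact_force: [-6.9, 0.6, 0.1]
eef_pos: [610.8, -149.5, 32.6]
tcp_rot: [3.141, -0.003, 3.052]
contact_force: [-8.7, 0.5, -0.0]
```

```bash
python3 -m inch '[[0,0,0,0,0,0,1],[0,0,0,0,0,0,1],[0,0,0,0,0,0,1],[0,0,0,0,0,0,1],[0,0,0,0,0,0,1],[0,0,0,0,0,0,1],[0,0,0,0,0,0,1],[0,0,0,0,0,0,1]]' | grep -E 'eef|contact|clock'; python3 -m inch '[[0,0,0,0.05,0,0,1],[0,0,0,0.05,0,0,1],[0,0,0,0,0,0.01,1],[0,0,0,0,0,0,1],[0,0,0,0,0,0,1]]' | grep -E 'eef|contact'
```

```text
clock: 14.72
eef_pos: [610.8, -149.5, 32.6]
contact_force: [-7.3, 0.9, -0.8]
eef_pos: [609.2, -149.3, 32.5]
contact_force: [-5.7, 0.5, -2.0]
```

```bash
python3 -m inch '[[0,0,0,0,0,0,0.2],[0,0,0,0,0,0,0.1],[0,0,0,0,0,0,0],[0,0,0,0,0,0,0],[0,0,0,0,0,0,0],[0,0,0,0,0,0,0]]'; python3 -m inch '[[0,0,0,0,0,-0.4,0],[0,0,0,0,0,-0.8,0],[0,0,0,0,0,-0.8,0],[0,0,0,0,0,-0.8,0],[0,0,0,0,0,-0.8,0],[0,0,0,0.8,0,-0.8,0],[0,0,0,0.8,0,-0.8,0],[0,0,0,0.8,0,-0.8,0]]' | grep -E 'eef|contact';python3 -m inch '[[0,0,0,0.9,0.5,-0.3,0],[0,0,0,0.9,0.5,-0.3,0],[0,0,0,0.9,0.5,0,0],[0,0,0,0.9,0.5,0,0],[0,0,0,0.9,0.5,0,0],[0,0,0,0.9,0.5,0,0],[0,0,0,0,0,0,0],[0,0,0,0,0,0,0]]' | grep -E 'eef|contact'; python3 - <<'E'
from rig import grab_frame
from car2 import *
f=grab_frame('top');np.savez('f_top4',**f)
c,d,y,w=top(f,315,180,372,280)
q=c-[555.7,-145.9];a=-.089;print(c,d,y,w,'bay',q@[np.cos(a),np.sin(a)],q@[-np.sin(a),np.cos(a)],y-a)
cv2.imwrite('pics/t4.png',cv2.resize(np.ascontiguousarray(f['pixels'][140:300,260:440,::-1]),None,fx=3,fy=3))
E
```

```text
clock: 15.63
eef_pos: [609.9, -149.5, 32.9]
tcp_rot: [-3.141, 0.001, 3.053]
contact_force: [-0.2, 1.1, -0.5]
opening: 1.001
grasp_force: 0.0
eef_pos: [549.0, -144.0, 184.2]
contact_force: [0.5, -0.1, 0.8]
eef_pos: [421.4, -57.0, 198.5]
contact_force: [0.5, -0.2, 0.6]
[ 604.63311768 -148.14477539] [ 80.23397064 175.49087524] -0.08917567 [ 605.6375  -147.28432] bay 48.938967318042664 2.113409536686867 -0.00017566979
```

View pics/t4.png

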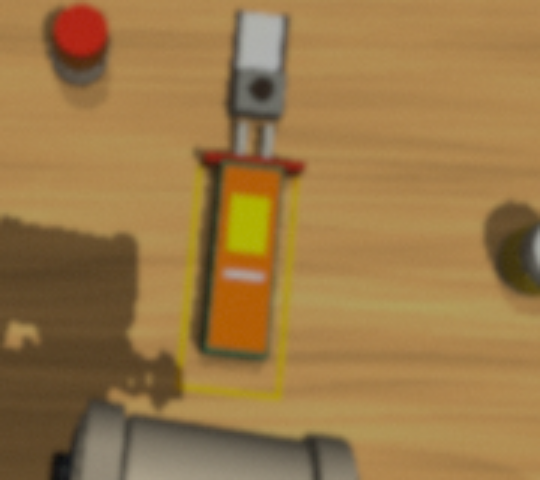

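The carton lies label up, central and square in the bay. Its end is against the pad at about (250,163) in the crop, and the arm is clear. Handing in.

```bash
python3 -c "
from rig import r
print(r.sign_off())"
```

```text
the job is handed in; nothing more can be done
None
```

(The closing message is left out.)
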